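# Lock the sliding fence of a container holder with its spring plunger

## Task

A tub or a shaker stands at the end wall of the steel container holder, but the sliding fence is parked far out. Pull the plunger knob up, slide the fence in towards the container, and let the plunger drop fully home in the hole closest to the container that the fence reaches without squeezing it. The hole is not exactly where its nominal place says, so feel for it gently: do not force the fence against the pin or the container, leave the container standing in the holder, and do not disturb the other things around.

Things in the scene. Friction and masses are not known exactly. Their poses are not given: they have to be found in the camera images.
- caddy: Container holder screwed to the table: a steel end wall (150 mm along x, 74 mm high) and a rail, 300 mm long along y. Origin on the table under its middle; z up; +y runs along the rail to the end wall, whose inner face is at y = +110 mm. Rail centre line at x = -50 mm; the container bay is on the +x side of the rail, its floor is the table.
- rail: The holder's fixed tube, 30 mm wide along x, with a steel strip on it, top 36 mm above the table. Origin on the table under its centre line, axes as the holder's. In the strip: a long parking slot at the outer (-y) end, then three 10.5 mm square holes 22 mm apart. In each run the strip sits up to 7 mm off along y, either way, with all its holes; no reading shows this.
- bay (a point): Point on the table, at x = 15, y = 74 mm in the holder's frame: centre of the place against the end wall where the container to be held stands (within 5 mm). The tub or the shaker stands here (the fence may nudge the shaker along by a few mm); the other one stands outside the holder.
- fence (a joint): Travel in m of the grey sleeve with the fence along the rail towards the end wall (+y), 0 to 0.115; starts at 0.002 to 0.020 in the slot. The pin meets the holes at nominally 0.052, 0.074 and 0.096, each up to 0.007 more or less: 0.096 is the hole for the shaker, 0.074 for the tub (at 0.096 the tub would be squeezed). Slides with 1.5 N; with the pin dragging on the strip, 5 to 7 N.
- plunger (a joint): Lift in m of the spring plunger: 0 = fully home, at most 0.018. Its pin reaches 8 mm into the strip: above 0.008 it is clear, at 0.008 it stands on the strip between holes, near 0 it has dropped into a hole or the slot. Let go, it springs down at about 0.15 m/s. The spring pushes down with about 4.4 N at 0 and 8 N at 0.018.
- knob (a point): Centre of the black round plunger knob on top of the sleeve, 26 mm in diameter, straight part 22 mm high, 84 mm above the table when home; moves with plunger and fence. Grip it from above, fingers closing along the holder's x. Below it is a 22 mm thick barrel, 46 to 64 mm above the table. The fence plate's inner face is 32 mm towards +y from its axis.
- thumb (a point): Middle of the outer (-y) face of the small upright thumb plate at the outer end of the sleeve, 56 mm above the table; the plate is 32 mm wide along x, 5 mm thick and stands from 46 to 64 mm high. Pushing here towards +y slides the fence. It lies 32 mm towards -y from the knob's axis and moves with the fence.
- pin: The steel plunger pin under the knob, 9 mm in diameter; origin at the centre of its lower end, z up. Between pin and hole there is 1.5 mm of play.
- fence_plate (a point): The upright steel plate of the fence, 110 mm wide along the holder's x, its top 68 mm above the table, 5 mm thick; this point lies at table height on the rail's centre line, in the plate's inner face (towards the end wall). The gap to the end wall is 0.155 m minus the fence travel.
- tub: Small red lidded food tub, 68 mm in diameter at the rim, 56 mm high; origin at the centre of its underside, z up. Loose.
- shaker: Small red shaker with pale cap, 46 mm in diameter, 86 mm high; origin at the centre of its underside, z up. Loose.
- tin: Bystander: small printed food tin, 57 mm in diameter, 72 mm high, outside the holder; origin at the centre of its underside. Loose.
- cutter_ring: Bystander: plain metal cutter ring, 66 mm in diameter, 40 mm high, on the table; origin at the centre of its underside. Loose.
Not all that is in view belongs to the job. What is shaped like the shaker but green is not meant.

How it is judged:
On the way, in this order (a step that is already met when the one before it is completed fails the run):
1. the plunger is pulled up clear of the parking slot (value of joint plunger above 0.0085 m), for 0.2 s.
2. the fence stands at the hole for the container in the bay and the plunger has dropped home (value of joint plunger below 0.002 m and ((horizontal distance between shaker and bay below 0.03 m and value of joint fence between 0.0865 and 0.1055 m) or (horizontal distance between tub and bay below 0.03 m and value of joint fence between 0.0645 and 0.0835 m))), for 0.2 s.
At the end, for the whole second after the job is handed in: The plunger is home (lift under 2 mm) in the right hole: fence travel within 9.5 mm of 0.096 if the shaker stands in the bay, of 0.074 if the tub does; that container stands upright (within 0.1 rad) within 30 mm of the bay point; the fence is at rest (all of step 2 and (horizontal distance between tub and bay above 0.03 m or angle between tub's own z axis and vertical below 0.1 rad) and (horizontal distance between shaker and bay above 0.03 m or angle between shaker's own z axis and vertical below 0.1 rad) and velocity of joint fence between -0.005 and 0.005 m/s); the robot touches nothing.
It fails at once if the pin is forced sideways against the strip with more than 22 N (contact force between pin and rail above 22 N).
It fails at once if the fence presses on the container with more than 10 N (contact force between fence and tub above 10 N or contact force between fence and shaker above 10 N).
It fails at once if the tub or the shaker is moved more than 25 mm from where it stood (distance of any of tub, shaker from where it was at the start of the episode above 0.025 m).
It fails at once if the tin or the cutter ring is moved more than 20 mm (distance of any of tin, cutter_ring from where it was at the start of the episode above 0.02 m).
It also fails if it takes over 45 s, if anything falls off the work surface, if the arm or the gripper's body presses on something with over 40 N, if the wrist force passes 120 N, or if a joint passes its speed limit or range.

## Robot

A 6-joint arm with a two-finger parallel gripper is mounted at the origin on a cart in front of the work surface, level with it; the furniture and walls round the work are solid. World frame = base frame: x ahead of the robot, y to its left, z up, the work surface at z = 0. Lengths are in m, angles in rad, forces in N, time in s.
With the tool pointing down it reaches from about 0.35 to 0.775 m from the base axis. Payload 7.3 kg.
Tool frame: the origin (TCP) lies midway between the tips of the shut fingers; the grasp point (between the pads) lies 19 mm behind it (robot.grip_depth is the z of the grasp point in the tool frame, in m); z points along the fingers, y is the line along which they close (so a half turn about z gives the same grasp; the last joint's range is limited). The gripper opens to 92 mm and grips with 3 to 60 N. Pads are 19 mm wide; open, the fingers measure 130 mm over their backs; the gripper's body (75 mm by 190 mm) begins 47 mm behind the grasp point.
Start: joints at [-1.264, 0.342, 1.524, -0, 1.275, -0.146], TCP at [0.23, -0.472, 0.227] pointing down, gripper open.
Joint ranges: [-2.53, 2.53], [-0.77, 2.02], [0.04, 2.7], [-1, 4.14], [0.28, 2.66], [-3.11, 3.11]. Speed limits (rad/s): [2.57, 2.57, 3.14, 3.14, 3.14, 3.14].

## Interface

Orientations are given as [roll, pitch, yaw] about the fixed x, y, z axes, in that order (R = Rz(yaw) Ry(pitch) Rx(roll)).
In Python, from cell import robot, viewer gives the robot as it stands.
- The arm moves only by the tool step_arm, never from a script. Its argument "increments" is a list of rows, each an object with "delta_pos": the shift along the tool's x, y, z in cm, a list of three; "dr": the turn, a rotation vector about the tool's x, y, z in degrees, a list of three; "fingers": the closure, from -1 (fully open) to 1 (shut), so that 0 is half open. In form: [{"delta_pos": [tx, ty, tz], "dr": [wx, wy, wz], "fingers": fingers}, ...]. A call has exactly 5 rows; each row is the pose to reach, as a shift and turn from the pose commanded when the call began, along the tool's axes at that moment; what a row does not reach only later rows make up. A row lasts 1/8 s, in which the tool goes at most 62.5 mm and 10.7 degrees, less where a joint would pass 70% of its speed; a pose out of reach is approached as far as the arm can. A call with a gripper value outside its range is refused whole. The fingers move at their own pace and stop on an object; "newtons" is the grip in N (left out, the last holds). Time passes only in rows, so rows that repeat a pose let the fingers close, or fill a call up. It gives the time, the measured TCP pose, the force, the opening and the grip force at its end, in the units of the state.
- robot.observe(): the state, without advancing time (a new reading comes with each control period).
- viewer.read_camera(name): name is "scene" or "top" or "wrist"; returns the picture (420x560x3 uint8, red, green, blue); there is no depth.
- viewer.camera_params(name): a dict with "K" (3x3 intrinsics, pixels), "T" (4x4, takes a point from camera to world coordinates). Camera axes: x right, y down, z forward; pixel columns grow to the right and rows downward; lengths in m; the calibration is good to about 2 mm. A picture is of the moment at which its call begins: read the wrist's pose just before it. camera_params takes no time and is no camera call; for the wrist camera it gives the pose at the moment of the call.
- robot.hand_in(): hands the job in; it is judged then, once.
The state is a dict: "time": time; "qpos": joint angles; "qvel": joint speeds; "joint_efforts": joint torques, N m; "tool_pos": TCP position; "tool_rot": TCP orientation; "contact_force": force on the tool from outside, world axes, zero at the start; "torque": the same for the moment, N m; "opening": finger opening in m; "grip_force": force on a finger pad.
Only numpy, scipy, OpenCV 4.12 (cv2) and the standard library are available. Lean on these libraries where they do the work, as an engineer would, in place of code of your own. Each camera call takes 0.05 s, during which the arm holds its last target. There are 200 camera calls.

## Working session

There is one attempt and no reset: what is moved stays moved. The work goes in short steps, Python scripts to look and compute and a tool call to move; the robot and the scene stay as the last step left them, time stands still between calls to the robot, and variables do not carry over. Pictures are saved under pics/ and viewed, at most 10 in all, crops included, and the job is handed in when it is done.

Besides the shell and the picture viewer there is one more tool, called after ">>>" in YAML: its name, and indented under it one key for each argument. step_arm: Moves the arm, as the interface text tells. Its arguments: {"type":"object","properties":{"increments":{"type":"array"},"newtons":{"type":"number"}},"required":["increments"]}

```bash
mkdir -p pics; python3 - <<'E'
from cell import robot, viewer
import cv2,numpy as np
print(robot.observe()); print(robot.grip_depth)
for n in("scene","top"):
    im=viewer.read_camera(n); cv2.imwrite(f"pics/{n}0.png",im[:,:,::-1])
    p=viewer.camera_params(n); print(n,np.round(p["K"],1).tolist(),np.round(p["T"],3).tolist())
E
```

```text
{'time': 0.0, 'qpos': array([-1.26398370e+00,  3.42725625e-01,  1.52502080e+00,  8.93742733e-06,
        1.27538620e+00, -1.46005243e-01]), 'qvel': array([ 4.89905207e-04,  3.25592426e-04, -4.55695551e-04,  5.92491864e-05,
        7.01655574e-04,  3.38916284e-04]), 'joint_efforts': array([-2.98167324e-03, -4.31255329e+01, -2.44222283e+01,  7.13517889e-02,
        5.58763300e-02, -1.34860634e-04]), 'tool_pos': array([ 0.22958448, -0.47168938,  0.22604213]), 'tool_rot': array([-3.14007032e+00, -2.32499926e-04,  4.52815089e-01]), 'contact_force': array([-0.18385432, -0.61021031,  0.06057052]), 'torque': array([ 0.04211242, -0.02794246,  0.03846904]), 'grip_force': 0.0, 'opening': 0.09172860909980875}
-0.0188
scene [[472.6, 0.0, 276.2], [0.0, 472.6, 203.8], [0.0, 0.0, 1.0]] [[-0.866, -0.359, 0.349, 0.202], [-0.5, 0.646, -0.577, 0.556], [-0.018, -0.674, -0.739, 0.956], [0.0, 0.0, 0.0, 1.0]]
top [[434.4, 0.0, 263.0], [0.0, 434.4, 211.9], [0.0, 0.0, 1.0]] [[0.012, -0.997, 0.077, 0.531], [-1.0, -0.011, 0.017, -0.164], [-0.017, -0.077, -0.997, 1.273], [0.0, 0.0, 0.0, 1.0]]
```

View pics/top0.png

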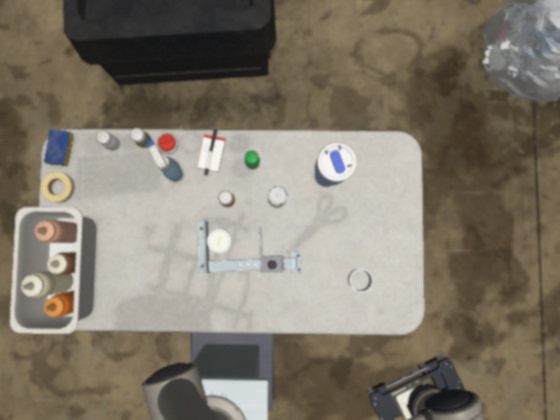

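View pics/scene0.png

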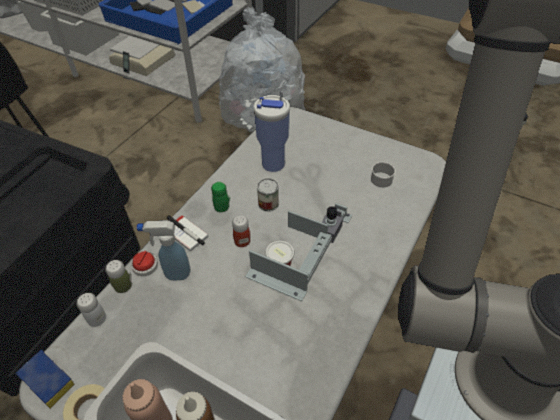

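```bash
python3 - <<'E'
import cv2,numpy as np
a=cv2.imread("pics/top0.png")[180:290,180:320]; b=cv2.imread("pics/scene0.png")[190:300,220:360]
f=lambda x:cv2.resize(x,None,fx=5.4,fy=5.4,interpolation=cv2.INTER_CUBIC)
cv2.imwrite("pics/topc.png",f(a)); cv2.imwrite("pics/scc.png",f(b))
E
```

```text
(no output)
```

View pics/topc.png

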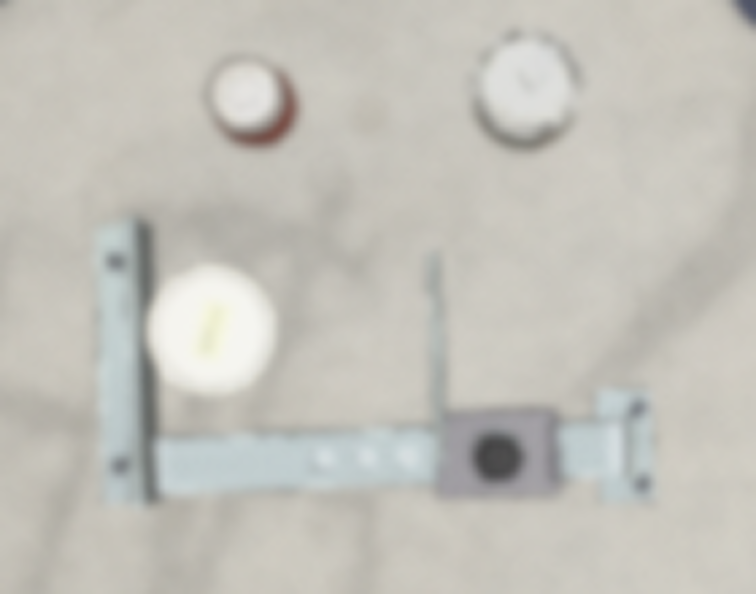

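View pics/scc.png

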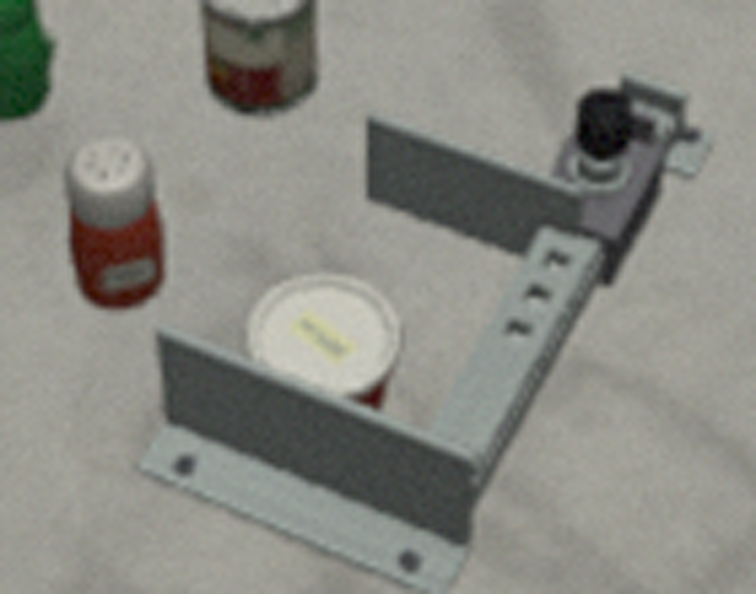

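```bash
cat > h.py <<'E'
import numpy as np
from cell import robot, viewer
def pt(p,u,v,z):
    K,T=p["K"],p["T"]; d=T[:3,:3]@np.linalg.solve(K,[u,v,1]); o=T[:3,3]
    return o+d*(z-o[2])/d[2]
E
python3 - <<'E'
from h import *
p=viewer.camera_params("top")
for n,u,v,z in [("knob",497,457,.095),("h1",407,457,.036),("h2",367,457,.036),("h3",325,458,.036),("wallT",140,225,.074),("wallB",150,500,.074),("railL",165,465,.036),("railR",595,450,.036),("tub",212,330,.056),("wallinner",147,360,.074),("fenceT",433,255,.068),("fenceB",440,410,.068),("ring",(360-180)*5.4,(280-180)*5.4,.04)]:
    print(n,np.round(pt(p,u/5.4+179.6,v/5.4+179.6,z),4))
print(np.round(viewer.camera_params("wrist")["T"],3).tolist(),viewer.camera_params("wrist")["K"].tolist())
from scipy.spatial.transform import Rotation as R
s=robot.observe();print(R.from_euler("xyz",s["tool_rot"]).as_matrix().round(3).tolist())
E
```

```text
knob [ 0.4803 -0.168   0.095 ]
h1 [ 0.4772 -0.1211  0.036 ]
h2 [ 0.4769 -0.1001  0.036 ]
h3 [ 0.4761 -0.0781  0.036 ]
wallT [0.5953 0.0162 0.074 ]
wallB [0.4554 0.008  0.074 ]
railL [0.4714 0.0059 0.036 ]
railR [ 0.482  -0.2195  0.036 ]
tub [ 0.5422 -0.0197  0.056 ]
wallinner [0.5263 0.0111 0.074 ]
fenceT [ 0.5818 -0.1342  0.068 ]
fenceB [ 0.5026 -0.1387  0.068 ]
ring [ 0.4383 -0.4151  0.04  ]
[[0.437, -0.864, -0.25, 0.298], [-0.899, -0.42, -0.121, -0.439], [-0.0, 0.277, -0.961, 0.385], [0.0, 0.0, 0.0, 1.0]] [[290.5207753193621, 0.0, 277.72701619865336], [0.0, 290.5207753193621, 211.3104048953475], [0.0, 0.0, 1.0]]
[[0.899, 0.438, -0.0], [0.438, -0.899, 0.001], [0.0, -0.001, -1.0]]
```

In the bay stands the tub (top crop (212,330): white lid, red body, squat). The red shaker with a pale cap is outside at (250,95), the tin is at (525,90), and the green shaker-shaped one is not meant. So the target is the 0.074 hole. The knob is at crop (497,457), the holes at x = 407, 367 and 325. Next I move above the knob.

>>> step_arm:
  increments:
    - {"delta_pos": [4.5, -2.0, 0], "dr": [0, 0, -8.4], "fingers": -1}
    - {"delta_pos": [9.0, -4.1, 0], "dr": [0, 0, -16.7], "fingers": -1}
    - {"delta_pos": [13.4, -6.1, 0], "dr": [0, 0, -25.1], "fingers": -1}
    - {"delta_pos": [17.9, -8.2, 0], "dr": [0, 0, -33.5], "fingers": -1}
    - {"delta_pos": [22.4, -10.2, 0], "dr": [0, 0, -41.8], "fingers": -1}

```text
time: 0.72
tool_pos: [0.3872, -0.2809, 0.2265]
tool_rot: [-3.141, -0.0, 1.187]
contact_force: [0.6, -1.7, 0.4]
opening: 0.092
grip_force: 0.0
```

```bash
cat >> h.py <<'E'
from scipy.spatial.transform import Rotation as R
def go(x,y,z,yaw):
    s=robot.observe(); M=R.from_euler("xyz",s["tool_rot"]); G=R.from_euler("xyz",[np.pi,0,yaw])
    print("t",round(s["time"],2),"pos",s["tool_pos"].round(4),"rot",s["tool_rot"].round(4),"F",s["contact_force"].round(2),"op",round(s["opening"],4))
    print("delta cm",(M.inv().apply(np.array([x,y,z])-s["tool_pos"])*100).round(2),"dr",np.degrees((M.inv()*G).as_rotvec()).round(2))
E
python3 -c "
from h import *
go(.4798,-.168,.16,1.62)"
```

```text
t 0.72 pos [ 0.3872 -0.2809  0.2265] rot [-3.1412e+00 -2.0000e-04  1.1870e+00] F [ 0.61 -1.69  0.35] op 0.092
delta cm [13.94  4.36  6.65] dr [-2.000e-02 -1.000e-02 -2.481e+01]
```

>>> step_arm:
  increments:
    - {"delta_pos": [4.7, 1.5, 2.2], "dr": [0, 0, -8.4], "fingers": -0.5}
    - {"delta_pos": [9.3, 2.9, 4.4], "dr": [0, 0, -16.7], "fingers": -0.5}
    - {"delta_pos": [13.9, 4.4, 6.6], "dr": [0, 0, -25.1], "fingers": -0.5}
    - {"delta_pos": [13.9, 4.4, 6.6], "dr": [0, 0, -25.1], "fingers": -0.5}
    - {"delta_pos": [13.9, 4.4, 6.6], "dr": [0, 0, -25.1], "fingers": -0.5}

```text
time: 1.35
tool_pos: [0.4797, -0.1706, 0.1606]
tool_rot: [-3.141, 0.0, 1.62]
contact_force: [-0.6, -0.6, 0.4]
opening: 0.0691
grip_force: 0.0
```

```bash
python3 - <<'E'
from h import *
import cv2,pickle
go(.4798,-.168,.16,1.62)
p=viewer.camera_params("wrist"); im=viewer.read_camera("wrist")
pickle.dump(p,open("w1.pkl","wb")); cv2.imwrite("pics/w1.png",cv2.resize(im[:,:,::-1],(800,600),interpolation=cv2.INTER_CUBIC))
E
```

```text
t 1.35 pos [ 0.4797 -0.1706  0.1606] rot [-3.1410e+00  2.0000e-04  1.6201e+00] F [-0.62 -0.62  0.37] op 0.0691
delta cm [0.25 0.02 0.06] dr [-0.03  0.01  0.01]
```

View pics/w1.png

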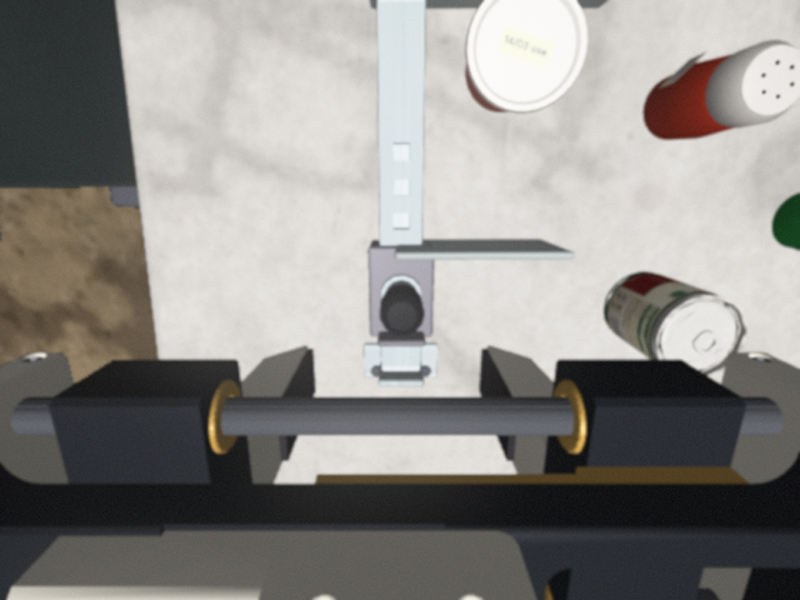

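```bash
python3 - <<'E'
from h import *
import pickle
p=pickle.load(open("w1.pkl","rb")); c=.7
for n,u,v,z in [("h1",400.5,220,.036),("h2",400.5,187,.036),("h3",401,152,.036),("knobtop",402,318,.095),("barrel top",402,295,.064),("fence in top",500,253,.068),("wall L",374,5,.074),("slN",400,243,.046),("slS",400,335,.046),("tub",527,48,.056),("railL",379,200,.036),("railR",423,200,.036)]:
    print(n,np.round(pt(p,u*c,v*c,z),4))
print(p["T"].round(3).tolist())
E
python3 -c "
import cv2;a=cv2.imread('pics/w1.png')[130:400,320:600];cv2.imwrite('pics/w1c.png',cv2.resize(a,None,fx=2.2,fy=2.2,interpolation=cv2.INTER_CUBIC))"
```

```text
h1 [ 0.4807 -0.1204  0.036 ]
h2 [ 0.4796 -0.099   0.036 ]
h3 [ 0.4788 -0.0773  0.036 ]
knobtop [ 0.4836 -0.17    0.095 ]
barrel top [ 0.4837 -0.1649  0.064 ]
fence in top [ 0.5419 -0.1344  0.068 ]
wall L [ 0.4612 -0.01    0.074 ]
slN [ 0.481  -0.1344  0.046 ]
slS [ 0.4843 -0.1989  0.046 ]
tub [ 0.5464 -0.0203  0.056 ]
railL [ 0.4658 -0.108   0.036 ]
railR [ 0.495  -0.1066  0.036 ]
[[0.999, 0.047, 0.014, 0.477], [0.049, -0.959, -0.279, -0.096], [-0.0, 0.279, -0.96, 0.319], [0.0, 0.0, 0.0, 1.0]]
```

View pics/w1c.png

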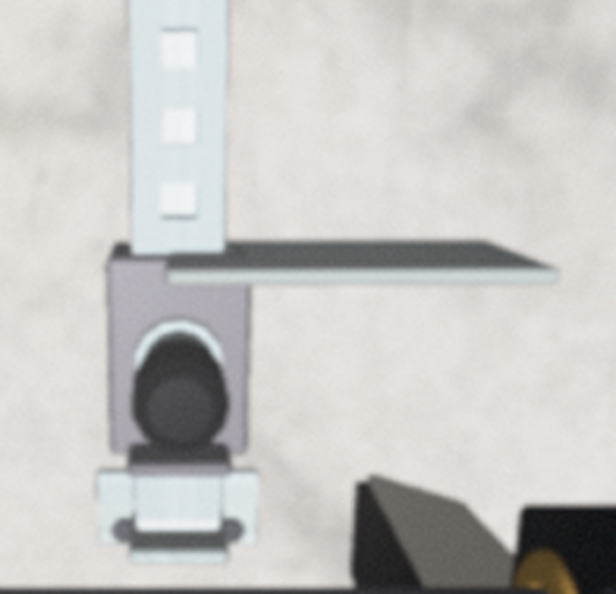

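The picture shows the rail vertical in line with the tool yaw. The holes are at (400,220), (400,187) and (401,152), the knob top at (402,316) and the tub at (527,48). The second hole is about 69 mm ahead of the knob. Next I descend and grip.

>>> step_arm:
  increments:
    - {"delta_pos": [0.1, 0.2, 3], "dr": [0, 0, 0], "fingers": -0.3}
    - {"delta_pos": [0.1, 0.2, 6], "dr": [0, 0, 0], "fingers": -0.3}
    - {"delta_pos": [0.1, 0.2, 8], "dr": [0, 0, 0], "fingers": -0.3}
    - {"delta_pos": [0.1, 0.2, 9.3], "dr": [0, 0, 0], "fingers": -0.3}
    - {"delta_pos": [0.1, 0.2, 9.3], "dr": [0, 0, 0], "fingers": -0.3}

```text
time: 2.02
tool_pos: [0.4813, -0.1699, 0.0675]
tool_rot: [-3.141, -0.0, 1.619]
contact_force: [-0.2, -1.1, -0.0]
opening: 0.0601
grip_force: 0.0
```

>>> step_arm:
  increments:
    - {"delta_pos": [0, 0, 0], "dr": [0, 0, 0], "fingers": 0.2}
    - {"delta_pos": [0, 0, 0], "dr": [0, 0, 0], "fingers": 0.5}
    - {"delta_pos": [0, 0, 0], "dr": [0, 0, 0], "fingers": 1}
    - {"delta_pos": [0, 0, 0], "dr": [0, 0, 0], "fingers": 1}
    - {"delta_pos": [0, 0, 0], "dr": [0, 0, 0], "fingers": 1}
  newtons: 25

```text
time: 2.65
tool_pos: [0.4822, -0.1694, 0.068]
tool_rot: [3.141, 0.0, 1.62]
contact_force: [2.1, 0.2, 1.2]
opening: 0.0248
grip_force: 25.0
```

>>> step_arm:
  increments:
    - {"delta_pos": [0, 0.05, -0.3], "dr": [0, 0, 0], "fingers": 1}
    - {"delta_pos": [0, 0.05, -0.6], "dr": [0, 0, 0], "fingers": 1}
    - {"delta_pos": [0, 0.05, -0.9], "dr": [0, 0, 0], "fingers": 1}
    - {"delta_pos": [0, 0.05, -1.25], "dr": [0, 0, 0], "fingers": 1}
    - {"delta_pos": [0, 0.05, -1.25], "dr": [0, 0, 0], "fingers": 1}

```text
time: 3.28
tool_pos: [0.4822, -0.1693, 0.0803]
tool_rot: [-3.141, 0.0, 1.62]
contact_force: [1.6, -0.2, -7.2]
opening: 0.0252
grip_force: 25.0
```

>>> step_arm:
  increments:
    - {"delta_pos": [0.3, 0.05, 0], "dr": [0, 0, 0], "fingers": 1}
    - {"delta_pos": [1.0, 0.05, 0], "dr": [0, 0, 0], "fingers": 1}
    - {"delta_pos": [1.8, 0.05, 0], "dr": [0, 0, 0], "fingers": 1}
    - {"delta_pos": [2.6, 0.05, 0], "dr": [0, 0, 0], "fingers": 1}
    - {"delta_pos": [3.4, 0.05, 0], "dr": [0, 0, 0], "fingers": 1}

```text
time: 3.9
tool_pos: [0.4806, -0.1345, 0.0801]
tool_rot: [-3.14, -0.0, 1.621]
contact_force: [-2.1, -2.2, -7.6]
opening: 0.025
grip_force: 25.0
```

>>> step_arm:
  increments:
    - {"delta_pos": [0.8, 0, 0], "dr": [0, 0, 0], "fingers": 1}
    - {"delta_pos": [1.6, 0, 0], "dr": [0, 0, 0], "fingers": 1}
    - {"delta_pos": [2.4, 0, 0], "dr": [0, 0, 0], "fingers": 1}
    - {"delta_pos": [2.9, 0, 0], "dr": [0, 0, 0], "fingers": 1}
    - {"delta_pos": [3.05, 0, 0], "dr": [0, 0, 0], "fingers": 1}

```text
time: 4.53
tool_pos: [0.4792, -0.1044, 0.0801]
tool_rot: [-3.141, -0.0, 1.621]
contact_force: [-5.0, -3.1, -8.0]
opening: 0.0252
grip_force: 25.0
```

```bash
python3 - <<'E'
from h import *
import cv2,pickle
go(.4798,-.168,.16,1.62)
p=viewer.camera_params("wrist"); im=viewer.read_camera("wrist")
pickle.dump(p,open("w2.pkl","wb")); cv2.imwrite("pics/w2.png",cv2.resize(im[:,:,::-1],(800,600),interpolation=cv2.INTER_CUBIC))
E
```

```text
t 4.53 pos [ 0.4792 -0.1044  0.0801] rot [-3.1405e+00 -3.0000e-04  1.6209e+00] F [-5.01 -3.12 -7.96] op 0.0252
delta cm [-6.36 -0.26 -7.99] dr [-0.06 -0.02  0.05]
```

View pics/w2.png

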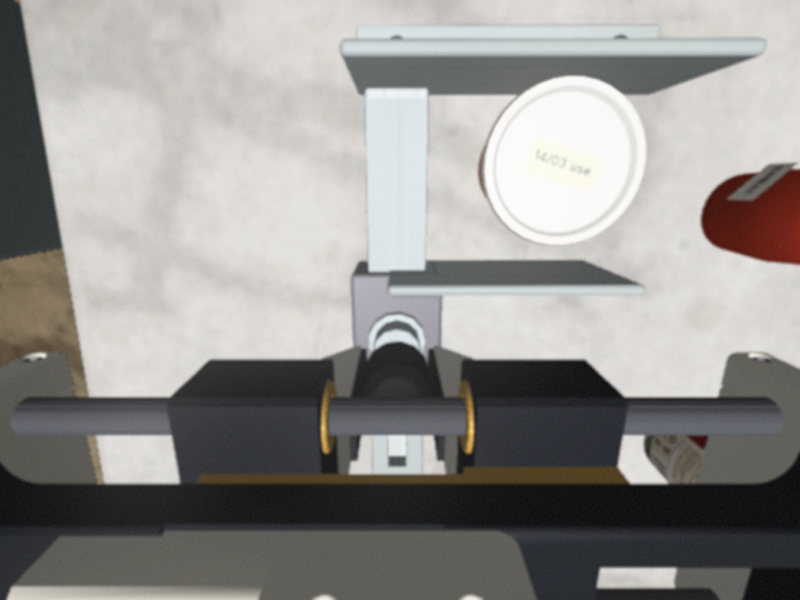

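```bash
python3 - <<'E'
from h import *
import pickle
p=pickle.load(open("w2.pkl","rb")); c=.7
P={n:pt(p,u*c,v*c,z) for n,u,v,z in [("fence",560,285,.068),("wall",560,55,.074),("fenceL",395,285,.068),("wallL",380,55,.074),("wallR",730,55,.074),("tub",565,160,.056),("sleeveN",365,264,.046),("railtop",395,90,.036),("tubS",562,243,.056),("tubN",568,77,.056)]}
for n in P: print(n,P[n].round(4))
E
```

```text
fence [ 0.5474 -0.068   0.068 ]
wall [0.5317 0.0162 0.074 ]
fenceL [ 0.4777 -0.0715  0.068 ]
wallL [0.4684 0.013  0.074 ]
wallR [0.5915 0.0191 0.074 ]
tub [ 0.546  -0.0174  0.056 ]
sleeveN [ 0.4633 -0.0674  0.046 ]
railtop [0.4737 0.0094 0.036 ]
tubS [ 0.5503 -0.0518  0.056 ]
tubN [0.5421 0.0136 0.056 ]
```

Everything agrees: the gap is about 85 mm (travel about 70 mm) and the tub is clear by 16 mm. I now lower until the pin just rests on the strip, then feel forward.

>>> step_arm:
  increments:
    - {"delta_pos": [0, -0.08, 0.15], "dr": [0, 0, 0], "fingers": 1}
    - {"delta_pos": [0, -0.08, 0.3], "dr": [0, 0, 0], "fingers": 1}
    - {"delta_pos": [0, -0.08, 0.37], "dr": [0, 0, 0], "fingers": 1}
    - {"delta_pos": [0, -0.08, 0.42], "dr": [0, 0, 0], "fingers": 1}
    - {"delta_pos": [0, -0.08, 0.45], "dr": [0, 0, 0], "fingers": 1}

```text
time: 5.2
tool_pos: [0.4791, -0.1049, 0.076]
tool_rot: [3.141, 0.0, 1.62]
contact_force: [-2.9, 1.3, -2.3]
opening: 0.0252
grip_force: 25.0
```

>>> step_arm:
  increments:
    - {"delta_pos": [0.04, 0, 0.03], "dr": [0, 0, 0], "fingers": 1}
    - {"delta_pos": [0.08, 0, 0.03], "dr": [0, 0, 0], "fingers": 1}
    - {"delta_pos": [0.12, 0, 0.03], "dr": [0, 0, 0], "fingers": 1}
    - {"delta_pos": [0.16, 0, 0.03], "dr": [0, 0, 0], "fingers": 1}
    - {"delta_pos": [0.2, 0, 0.03], "dr": [0, 0, 0], "fingers": 1}

```text
time: 5.82
tool_pos: [0.4791, -0.104, 0.0759]
tool_rot: [3.141, 0.002, 1.621]
contact_force: [-4.0, -4.9, 0.1]
opening: 0.0248
grip_force: 25.0
```

>>> step_arm:
  increments:
    - {"delta_pos": [0.04, 0, 0], "dr": [0, 0, 0], "fingers": 1}
    - {"delta_pos": [0.08, 0, 0], "dr": [0, 0, 0], "fingers": 1}
    - {"delta_pos": [0.12, 0, 0], "dr": [0, 0, 0], "fingers": 1}
    - {"delta_pos": [0.15, 0, 0], "dr": [0, 0, 0], "fingers": 1}
    - {"delta_pos": [0.15, 0, 0], "dr": [0, 0, 0], "fingers": 1}

```text
time: 6.45
tool_pos: [0.479, -0.1023, 0.0757]
tool_rot: [3.141, 0.002, 1.62]
contact_force: [-2.9, -4.0, -1.8]
opening: 0.0253
grip_force: 25.0
```

>>> step_arm:
  increments:
    - {"delta_pos": [0.03, 0, 0.03], "dr": [0, 0, 0], "fingers": 1}
    - {"delta_pos": [0.06, 0, 0.03], "dr": [0, 0, 0], "fingers": 1}
    - {"delta_pos": [0.09, 0, 0.03], "dr": [0, 0, 0], "fingers": 1}
    - {"delta_pos": [0.1, 0, 0.03], "dr": [0, 0, 0], "fingers": 1}
    - {"delta_pos": [0.1, 0, 0.03], "dr": [0, 0, 0], "fingers": 1}

```text
time: 7.08
tool_pos: [0.4788, -0.1005, 0.0749]
tool_rot: [3.141, 0.0, 1.62]
contact_force: [-0.2, -1.8, -6.4]
opening: 0.025
grip_force: 25.0
```

The spring load is back on the hand (-6.4 N) and the lift is under 8 mm, so the pin is over the hole at y = -0.1005, as measured. Now I lower it.

>>> step_arm:
  increments:
    - {"delta_pos": [0, 0, 0.05], "dr": [0, 0, 0], "fingers": 1}
    - {"delta_pos": [0, 0, 0.1], "dr": [0, 0, 0], "fingers": 1}
    - {"delta_pos": [0, 0, 0.2], "dr": [0, 0, 0], "fingers": 1}
    - {"delta_pos": [0, 0, 0.3], "dr": [0, 0, 0], "fingers": 1}
    - {"delta_pos": [0, 0, 0.4], "dr": [0, 0, 0], "fingers": 1}

```text
time: 7.7
tool_pos: [0.4788, -0.1004, 0.0711]
tool_rot: [3.141, 0.0, 1.62]
contact_force: [-0.6, -1.2, -5.4]
opening: 0.0251
grip_force: 25.0
```

Freely going down (lift about 3 mm). I go on to home and then open.

>>> step_arm:
  increments:
    - {"delta_pos": [0, 0, 0.1], "dr": [0, 0, 0], "fingers": 1}
    - {"delta_pos": [0, 0, 0.2], "dr": [0, 0, 0], "fingers": 1}
    - {"delta_pos": [0, 0, 0.3], "dr": [0, 0, 0], "fingers": 1}
    - {"delta_pos": [0, 0, 0.3], "dr": [0, 0, 0], "fingers": 1}
    - {"delta_pos": [0, 0, 0.3], "dr": [0, 0, 0], "fingers": 1}

```text
time: 8.32
tool_pos: [0.4787, -0.1004, 0.0682]
tool_rot: [3.141, 0.0, 1.62]
contact_force: [0.3, -0.7, -4.1]
opening: 0.0254
grip_force: 25.0
```

>>> step_arm:
  increments:
    - {"delta_pos": [0, 0, 0], "dr": [0, 0, 0], "fingers": 0}
    - {"delta_pos": [0, 0, 0], "dr": [0, 0, 0], "fingers": -0.3}
    - {"delta_pos": [0, 0, 0], "dr": [0, 0, 0], "fingers": -0.3}
    - {"delta_pos": [0, 0, -1], "dr": [0, 0, 0], "fingers": -0.3}
    - {"delta_pos": [0, 0, -3], "dr": [0, 0, 0], "fingers": -0.3}

```text
time: 8.95
tool_pos: [0.4783, -0.1003, 0.0985]
tool_rot: [-3.14, -0.0, 1.62]
contact_force: [0.1, -0.9, -0.6]
opening: 0.0595
grip_force: 0.0
```

>>> step_arm:
  increments:
    - {"delta_pos": [0, 0, -2], "dr": [0, 0, 0], "fingers": -0.3}
    - {"delta_pos": [-2, 0, -5], "dr": [0, 0, 0], "fingers": -0.3}
    - {"delta_pos": [-6, 0, -8], "dr": [0, 0, 0], "fingers": -0.3}
    - {"delta_pos": [-8, 0, -10], "dr": [0, 0, 0], "fingers": -0.3}
    - {"delta_pos": [-8, 0, -10], "dr": [0, 0, 0], "fingers": -0.3}

```text
time: 9.57
tool_pos: [0.4833, -0.1817, 0.1999]
tool_rot: [3.138, 0.002, 1.618]
contact_force: [-0.3, 0.5, 0.4]
opening: 0.0597
grip_force: 0.0
```

```bash
python3 - <<'E'
from h import *
import cv2
a=viewer.read_camera("wrist")[:,:,::-1]; b=viewer.read_camera("scene")[190:300,220:360,::-1]
b=cv2.resize(b,(534,420),interpolation=cv2.INTER_CUBIC)
cv2.imwrite("pics/end.png",cv2.resize(np.hstack([a,b]),(800,307)))
go(.48,-.1,.2,1.62)
E
```

```text
t 9.68 pos [ 0.4821 -0.1796  0.1977] rot [-3.1409e+00 -7.0000e-04  1.6201e+00] F [0.34 0.33 0.48] op 0.0594
delta cm [ 7.96  0.19 -0.23] dr [-0.04 -0.04  0.01]
```

View pics/end.png

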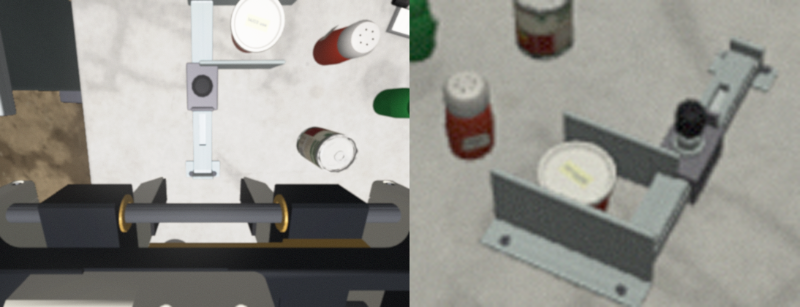

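The picture shows the fence close to the tub at (257,22) without touching it, the knob at (202,85), the tub upright and the bystanders in place. The hand followed the knob back down to its home height (0.068).

```bash
python3 -c "
from cell import robot
print(robot.hand_in())"
```

```text
the job is handed in; nothing more can be done
None
```

The fence is locked in the tub's hole (nominal 0.074), with the plunger home by hand height and spring force. The tub stands upright and unsqueezed; the job was handed in after about 10 s of arm time, and no verdict was returned.

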